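# Dock the charged battery and hook the gate bolt over its lever

## Task

Set the charged battery pack (green bands) down gently in the dock's pocket so that it sits flat on the floor of the pocket, either way round, then swing the blue lever fully shut over it. Then lift the bolt by its red arch handle over the orange detent, slide it all the way across and let it drop fully home, so that its hook holds the lever. Leave the orange-banded pack and everything else on the bench where it is, and end with hands off.

Things in the scene. Friction and masses are not known exactly. Their poses are not given: they have to be found in the camera images.
- pocket (a point): middle of the floor of the dock's pocket, 6 mm above the bench. x runs along the pocket from the lever's pivot to the bolt end (roughly away from the robot), y points to the side where the bolt is parked, z up. Pocket 140 (x) by 60 mm (y) between four grey corner guides, 6 mm thick, 25 mm high, each 30 mm along the long side: the long sides are open over the middle 92 mm
- lever_pivot (a point): on the upright pivot axis of the blue lever, at the lever's underside, 65 mm above the bench; at pocket x = -96 mm, y = 0. The white base plate of the dock (228 x 96 mm, 6 mm thick) is fixed to the bench. The pivot post is 26 mm thick, the lever's hub 28 mm
- lever (a joint): angle of the blue hold-down lever (196 x 20 x 12 mm) swinging level about its pivot: 0 = shut on its stop, lying along pocket y = 0, underside 65 mm above the bench, 3 mm over a seated pack, its tip at pocket x = 100 mm; positive = swung out to the -y side (pi/2 = pointing to -y). It stays where it is left (0.08 N m of friction)
- lever_knob (a point): middle of the black upright knob on the lever (diameter 18 mm, 30 mm tall, standing on the lever's top), 105 mm from the pivot axis; 92 mm above the bench. It can be pushed from the side
- bolt (a joint): travel of the steel hook bolt along pocket -y: 0 = parked away from the lever, 0.076 m = at its end stop, hook over the lever's tip. An orange detent 16 mm high blocks the bolt's foot from about 3 to 73 mm of travel unless the bolt is lifted over it; sliding friction about 1 N
- bolt_lift (a joint): how far the bolt is lifted (m): 0 = dropped in a notch, 0.015 = riding on the orange detent, 0.026 = upper stop. It falls by its own weight (300 g), into the far notch once its travel exceeds about 0.073 m. The tooth at its -y end then stands beside the shut lever's -y edge, 6 mm clear; it lands on the lever if that is not fully shut
- bolt_handle (a point): middle of the top bar of the bolt's red arch handle: round bar 10 mm thick along pocket y, legs 10 mm thick with 60 mm free between them and 42 mm free height under the bar; 140 mm above the bench when dropped. Open towards +x and -x, so that shut fingers can hook under it, or it is pinched from above. It moves with the bolt; it cannot move along x
- bolt_tower (a point): middle of the flat top of the white block (40 mm in x, 132 mm in y, 58 mm high) on which the bolt slides; a thin guide cheek on its pocket side rises to 90 mm above the bench
- pack_green_center (a point): centre of the charged battery pack, a black block 130 x 52 x 56 mm (x, y, z of its axes) with two GREEN bands, 0.4 to 0.8 kg; it lies on the bench at first. 28 mm above its underside
- pack_orange_center (a point): centre of the spent battery pack, same block with two ORANGE bands; a bystander, to be left where it lies
- can: bystander: yellow-labelled can standing upright, diameter 60, 110 mm tall; origin under its centre
- tape: bystander: grey roll lying flat, diameter 76, 26 mm tall; origin under its centre
- carton: bystander: small cardboard carton 80 x 120 x 60 mm; origin under its centre
- wrench: bystander: steel wrench lying flat, 180 mm long along its x; origin under its centre
- jar: bystander: amber glass jar, diameter 72, 100 mm tall; origin under its centre
- cleaner: bystander: white bottle with blue cap, diameter 68, 190 mm tall; origin under its centre
- mug: bystander: white mug, diameter 80, 90 mm tall, handle at its +y; origin under its centre
Not all that is in view belongs to the job. Leave any purple look-alike of the part that bears pack_green_center alone.

How it is judged:
On the way, in this order (a step that is already met when the one before it is completed fails the run):
1. the green pack sits in the pocket, flat, with the lever still open (x of pack_green_center in the frame of pocket between -0.008 and 0.008 m and y of pack_green_center in the frame of pocket between -0.008 and 0.008 m and z of pack_green_center in the frame of pocket between 0.022 and 0.032 m and angle between the x axis of pack_green_center and the x axis of pocket, either way round below 0.15 rad and angle between pack_green_center's own z axis and vertical below 0.06 rad and value of joint lever above 0.5 rad), for 0.2 s.
2. the lever is fully shut over it, the bolt not yet slid (x of pack_green_center in the frame of pocket between -0.008 and 0.008 m and y of pack_green_center in the frame of pocket between -0.008 and 0.008 m and z of pack_green_center in the frame of pocket between 0.022 and 0.032 m and angle between the x axis of pack_green_center and the x axis of pocket, either way round below 0.15 rad and angle between pack_green_center's own z axis and vertical below 0.06 rad and value of joint lever below 0.05 rad and value of joint bolt below 0.02 m), for 0.2 s.
3. the bolt has been lifted over the detent and is on its way (value of joint bolt above 0.02 m and value of joint bolt_lift above 0.01 m).
4. the bolt has dropped home (value of joint bolt above 0.07 m and value of joint bolt_lift below 0.004 m and value of joint lever below 0.05 rad), for 0.2 s.
At the end, for the whole second after the job is handed in: the green pack sits on the pocket floor (within 8 mm of its middle, under 4 mm off the floor, level), the lever is within 0.05 rad of shut, the bolt has travelled over 70 mm and dropped to within 4 mm of its lowest, all at rest; the orange pack and every bystander are within 30 mm of where they were (all of step 4 and x of pack_green_center in the frame of pocket between -0.008 and 0.008 m and y of pack_green_center in the frame of pocket between -0.008 and 0.008 m and z of pack_green_center in the frame of pocket between 0.022 and 0.032 m and angle between the x axis of pack_green_center and the x axis of pocket, either way round below 0.15 rad and angle between pack_green_center's own z axis and vertical below 0.06 rad and velocity of joint bolt below 0.02 m/s and linear speed of pack_green below 0.02 m/s and distance of each of pack_orange_center, can, tape, carton, wrench, jar, cleaner, mug from where it was at the start of the episode below 0.03 m); the robot touches nothing.
It fails at once if the orange pack or another bystander is moved by more than 30 mm (distance of any of pack_orange_center, can, tape, carton, wrench, jar, cleaner, mug from where it was at the start of the episode above 0.03 m).
It fails at once if a bystander is tipped over (angle between any of can, jar, cleaner, mug's own z axis and vertical above 0.5 rad).
It fails at once if the pack is dropped into the pocket (faster than 0.55 m/s within 60 mm of its seat) (distance between pack_green_center and pocket below 0.088 m and linear speed of pack_green above 0.55 m/s).
It also fails if it takes over 67 s, if anything falls off the work surface, if the arm or the gripper's body presses on something with over 40 N, if the wrist force passes 120 N, or if a joint passes its speed limit or range.

## Robot

A 6-joint arm with a two-finger parallel gripper is mounted at the origin on the work surface. World frame = base frame: x ahead of the robot, y to its left, z up, the work surface at z = 0. Lengths are in m, angles in rad, forces in N, time in s.
With the tool pointing down it reaches from about 0.375 to 0.925 m from the base axis. Payload 5.7 kg.
Tool frame: the origin (TCP) lies midway between the tips of the shut fingers; the grasp point (between the pads) lies 19 mm behind it; z points along the fingers, x is the direction in which the jaws open and shut, and the axes are right-handed (so a half turn about z gives the same grasp; the last joint's range is limited). The gripper opens to 88 mm and grips with 3 to 60 N. Pads are 20 mm wide; open, the fingers measure 115 mm over their backs; the gripper's body (75 mm by 178 mm) begins 61 mm behind the grasp point.
Start: joints at [-1.428, 0.359, 1.51, -0, 1.272, -0.115], TCP at [0.153, -0.58, 0.186] pointing down, gripper open.
Joint ranges: [-2.97, 2.97], [-1.01, 2.36], [0.21, 2.38], [-0.96, 4.11], [0.2, 2.71], [-2.98, 2.98]. Speed limits (rad/s): [2.39, 2.39, 3.14, 3.14, 3.14, 3.14].

## Interface

Orientations are given as a unit quaternion [x, y, z, w].
In Python, from bench import move_ptp, servo_line, goto_joints, move_gripper, sleep, inverse_kinematics, capture, PlanningError, close_job, spot_in, silhouettes, current_clock, current_joint_pos, current_qvel, current_joint_torque, current_position, current_orientation, current_force, current_torque, current_finger_gap gives the robot as it stands. Calls block until the motion is done:
- move_ptp(position, orientation): joint-space move of the TCP to a pose.
- servo_line(position, orientation=None, rate=0.15, contact_N=None): straight line of the TCP; orientation=None keeps the orientation; rate is the mean speed in m/s. With contact_N (N) it stops when the force on the tool has changed by that much, and returns True; else False.
- goto_joints(angles): joint-space move.
- move_gripper(opening): finger opening in m; the grip force is fixed at half the most; returns when the fingers have stopped.
- sleep(seconds).
- inverse_kinematics(position, orientation): joint angles nearest the present ones, or None.
- capture(name): name is "side" or "top" or "wrist"; returns a dict with "image" (480x640x3 uint8, blue, green, red), "range_z" (480x640 float32, m along the optical axis (not along the pixel's ray), 0 where there is no reading), "intrinsics" (3x3 intrinsics, pixels), "k1" (the pictures are not rectified: a ray, as slopes to the right and down, at radius r is drawn at 1 + k1 r^2 times it, then the intrinsics apply), "R" (3x3) and "t" (3): a world point X has camera coordinates R X + t. Camera axes: x right, y down, z forward; pixel columns grow to the right and rows downward; lengths in m; the calibration is good to about 2 mm. A picture is of the moment at which its call begins.
A pose or a line that the arm cannot do raises PlanningError and nothing moves.
- close_job(): hands the job in, once; it reports no verdict.
Trained networks look in the newest picture that a camera, given by its name, has taken for a name from the list of things; names that differ only in an ending like _2 or _b are one class to them, and where a whole thing is asked for, a point or a joint stands for the part that bears it (a point fixed in the world has none). Each returns a list of dicts, best first, with "conf" (0 to 1); they miss things now and then, are a little off and sometimes report something else, mostly with a low value. They report only what shows in the picture. A call takes as long as a camera call. They do not tell look-alikes from the thing itself.
- spot_in(camera, query): "xy" ([column, row] in pixels, amid what is visible of it).
- silhouettes(camera, query): "region" (480x640 bool, what is visible of it) and "xy" ([column, row] in pixels, amid what is visible of it).
Readings, each from a call of its own:
- current_clock(): time.
- current_joint_pos(): joint angles.
- current_qvel(): joint speeds.
- current_joint_torque(): joint torques, N m.
- current_position(): TCP position.
- current_orientation(): TCP orientation.
- current_force(): force on the tool from outside, world axes, zero at the start.
- current_torque(): the same for the moment, N m.
- current_finger_gap(): finger opening in m.
Only numpy, scipy, OpenCV 4.12 (cv2) and the standard library are available. Lean on these libraries where they do the work, as an engineer would, in place of code of your own. Each camera call takes 0.05 s, during which the arm holds its last target.

## Working session

There is one attempt and no reset: what is moved stays moved. The work goes in short steps, each a Python script; the robot and the scene stay as the last script left them, time stands still between calls to the robot, and variables do not carry over. Pictures are saved under pics/ and viewed, and the job is handed in when it is done.

```bash
ls; mkdir -p pics
python3 - <<'E'
from bench import *
import cv2
print(current_clock(),current_position(),current_orientation())
for n in ["side","top","wrist"]:
    c=capture(n); cv2.imwrite(f"pics/{n}0.png",c["image"]); print(n,c["intrinsics"],c["k1"],c["R"],c["t"])
print(current_clock())
E
```

```text
pics
0.0 [ 0.1528537  -0.57941544  0.18514148] [ 7.92130541e-01 -6.10351043e-01 -6.47078957e-04 -6.25645728e-04]
side [[569.76812612   0.         326.92168514]
 [  0.         569.76812612 236.5915653 ]
 [  0.           0.           1.        ]] -0.17479182283034966 [[-0.70544833 -0.70842514 -0.02182809]
 [-0.49982303  0.51908619 -0.6933444 ]
 [ 0.50251327 -0.47820847 -0.72027569]] [0.3341092  0.32520178 1.29138985]
top [[466.74838151   0.         328.47492072]
 [  0.         466.74838151 232.01365707]
 [  0.           0.           1.        ]] -0.03504835647567188 [[ 0.01383085 -0.99976744  0.01654607]
 [-0.99656318 -0.01513438 -0.08144191]
 [ 0.08167339 -0.01536279 -0.99654074]] [-0.02201836  0.48082266  1.32591717]
wrist [[362.93467292   0.         325.85752528]
 [  0.         362.93467292 233.67909255]
 [  0.           0.           1.        ]] 0.004667882055207873 [[ 0.25323415 -0.96740211 -0.00237022]
 [-0.93610988 -0.24565954  0.25169361]
 [-0.2440712  -0.06151863 -0.96780406]] [-0.59936135 -0.02939134  0.38979928]
0.15
```

View pics/top0.png

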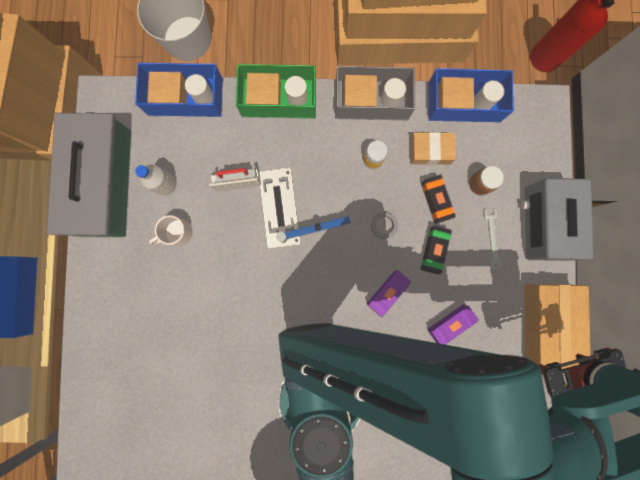

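View pics/side0.png

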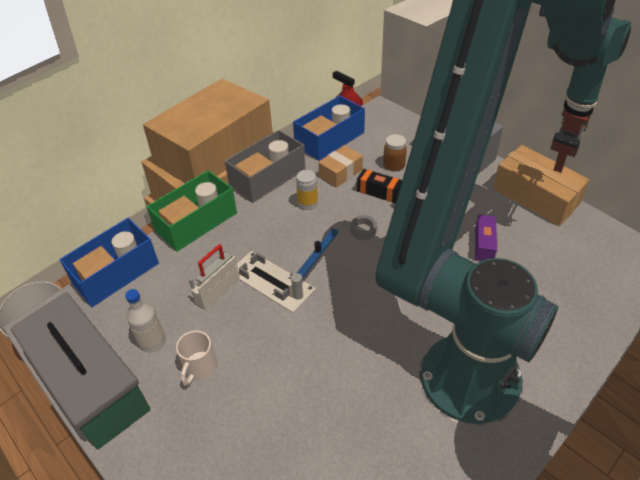

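The top view shows the dock with its pivot near (283,238), the lever pointing right to (348,220), and the bolt handle at (232,173). The green pack is at (436,249), the orange pack at (438,198), and the purple decoys at (389,293) and (453,325). The arm hides nothing important. Next I'll measure coarsely with depth.

```bash
cat > h.py <<'E'
from bench import *
import numpy as np, cv2
from scipy.spatial.transform import Rotation as Rot
def undist(c,uv):
    K=c["intrinsics"]; uv=np.asarray(uv,float).reshape(-1,1,2)
    return cv2.undistortPoints(uv,K,np.array([c["k1"],0,0,0.])).reshape(-1,2)
def ray(c,uv):
    s=undist(c,uv); d=np.c_[s,np.ones(len(s))]@c["R"]; o=-c["R"].T@c["t"]; return o,d
def onplane(c,uv,z):
    o,d=ray(c,uv); return o+d*((z-o[2])/d[:,2])[:,None]
def cloud(c,mask=None):
    z=c["range_z"]; m=z>0
    if mask is not None: m&=mask
    v,u=np.nonzero(m); s=undist(c,np.c_[u,v]); Z=z[v,u]
    P=(np.c_[s*Z[:,None],Z]-c["t"])@c["R"]
    return P,np.c_[u,v]
def proj(c,X):
    X=np.atleast_2d(X); p,_=cv2.projectPoints(X.astype(float),cv2.Rodrigues(c["R"])[0],c["t"],c["intrinsics"],np.array([c["k1"],0,0,0.])); return p.reshape(-1,2)
def down(yaw): # tool x axis (jaw) at world yaw, z down
    return Rot.from_matrix(np.array([[np.cos(yaw),np.sin(yaw),0],[np.sin(yaw),-np.cos(yaw),0],[0,0,-1]])).as_quat()
E
python3 - <<'E'
from h import *
c=capture("top")
for q in ["pack_green_center","pack_orange_center","lever","lever_knob","bolt","bolt_handle","bolt_tower","tape","can","mug","wrench","carton","cleaner","jar","pocket"]:
    try:
        for r in silhouettes("top",q)[:4]:
            P,_=cloud(c,r["region"]); 
            print(q,round(r["conf"],2),np.round(r["xy"]),np.median(P,0).round(3),P.min(0).round(3),P.max(0).round(3),len(P))
    except Exception as e: print(q,e)
im=c["image"]; cv2.imwrite("pics/topd.png",cv2.resize(im[150:260,200:360],None,fx=5,fy=5,interpolation=cv2.INTER_CUBIC))
P,uv=cloud(c); 
b=(np.abs(P[:,2])<.02)&(P[:,0]>.35); print("bench z",np.median(P[b,2]))
print(current_clock())
E
```

```text
pack_green_center 0.87 [454. 326.] [ 0.226 -0.367  0.055] [ 0.169 -0.455 -0.008] [ 0.278 -0.17   0.665] 1085
pack_green_center 0.73 [388. 292.] [ 0.313 -0.185  0.055] [ 0.252 -0.244  0.003] [ 0.372 -0.127  0.067] 913
pack_green_center 0.56 [438. 252.] [ 0.432 -0.318  0.055] [ 0.367 -0.376 -0.006] [ 0.5   -0.283  0.064] 1026
pack_orange_center 0.72 [440. 198.] [ 0.577 -0.324  0.055] [ 0.511 -0.37  -0.006] [ 0.651 -0.285  0.063] 1013
lever 0.6 [309. 229.] [0.484 0.031 0.077] [ 0.447 -0.071 -0.002] [0.519 0.13  0.112] 549
lever_knob 0.64 [314. 232.] [0.484 0.029 0.076] [ 0.447 -0.078 -0.009] [0.528 0.13  0.112] 695
bolt 0.68 [235. 176.] [0.626 0.244 0.094] [ 0.609  0.19  -0.004] [0.669 0.322 0.15 ] 456
bolt 0.51 [432. 146.] [ 0.722 -0.31   0.059] [ 0.687 -0.384 -0.001] [ 0.772 -0.254  0.068] 1418
bolt_handle 0.69 [236. 173.] [0.626 0.248 0.094] [ 0.608  0.19  -0.007] [0.667 0.322 0.15 ] 455
bolt_handle 0.39 [277. 203.] [0.569 0.139 0.009] [ 0.436 -0.068 -0.008] [0.673 0.324 0.15 ] 3888
bolt_tower 0.28 [236. 175.] [0.626 0.243 0.094] [0.61  0.193 0.083] [0.644 0.298 0.15 ] 375
tape 0.71 
[... 623 characters left out ...]
22 0.15 ] 3773
carton 0.66 [483. 179.] [ 0.628 -0.449  0.096] [ 0.597 -0.491  0.006] [ 0.665 -0.426  0.107] 674
carton 0.56 [431. 150.] [ 0.722 -0.307  0.059] [ 0.687 -0.374 -0.005] [ 0.77  -0.252  0.068] 1384
carton 0.15 [311. 228.] [0.482 0.032 0.077] [ 0.447 -0.071 -0.004] [0.528 0.13  0.112] 561
cleaner 0.87 [153. 178.] [0.607 0.453 0.123] [ 0.581  0.432 -0.004] [0.671 0.531 0.197] 897
jar 0.83 [487. 182.] [ 0.626 -0.452  0.096] [ 0.597 -0.529 -0.003] [ 0.666 -0.426  0.107] 722
jar 0.62 [278. 201.] [0.574 0.14  0.01 ] [ 0.436 -0.071 -0.005] [0.67 0.32 0.15] 3751
pocket 0.59 [278. 202.] [0.575 0.141 0.01 ] [ 0.436 -0.071 -0.008] [0.669 0.334 0.15 ] 3819
bench z 0.00024167923515410887
0.95
```

View pics/topd.png

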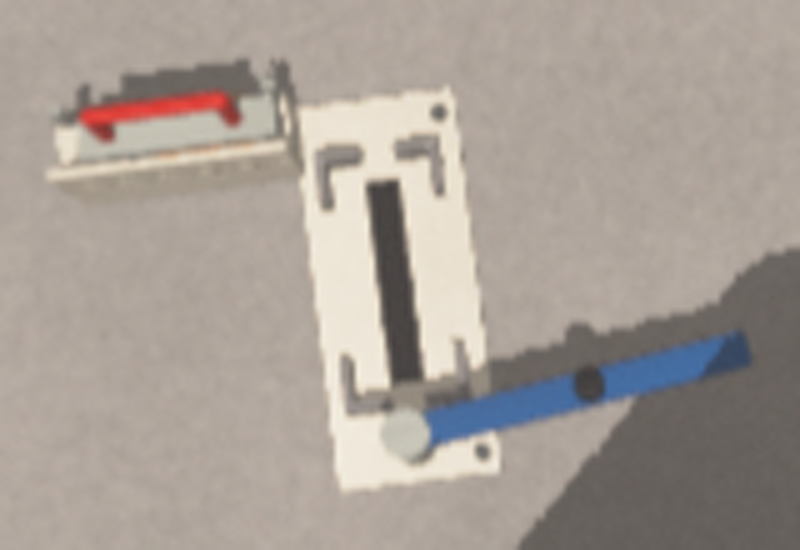

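Run:
```python
from h import *
c=capture("top")
P,uv=cloud(c)
def rect(P):
    r=cv2.minAreaRect((P[:,:2]*1000).astype(np.float32)); return r
g=P[(P[:,2]>.045)&(P[:,2]<.066)&(abs(P[:,0]-.432)<.09)&(abs(P[:,1]+.318)<.07)]
# separate from orange
n=np.zeros
lab=cv2.kmeans
print("green",rect(g),len(g), np.median(g[:,2]))
g2=g[g[:,0]<.505]; print(rect(g2))
d=P[(P[:,2]>.003)&(P[:,2]<.012)&(abs(P[:,0]-.57)<.15)&(abs(P[:,1]-.12)<.1)]
print("dock",rect(d),len(d))
move_ptp([0.40,-0.31,0.26],down(-np.pi/2))
c=capture("wrist"); cv2.imwrite("pics/w1.png",c["image"]); print(current_clock(), -c["R"].T@c["t"],c["R"])
P,uv=cloud(c)
g=P[(P[:,2]>.045)&(P[:,2]<.066)&(abs(P[:,0]-.432)<.09)&(abs(P[:,1]+.318)<.07)]
print("green",rect(g),len(g), np.median(g[:,2]))
```

```text
green ((448.1875305175781, -326.6244201660156), (54.21543502807617, 157.45547485351562), 75.2885513305664) 888 0.05553075969490509
((433.72027587890625, -322.825927734375), (54.21543502807617, 127.54023742675781), 75.2885513305664)
dock ((570.2893676757812, 120.1665267944336), (299.4349060058594, 199.28155517578125), 0.00834866426885128) 2398
2.4417 [ 0.46851808 -0.31130527  0.45782419] [[-2.10528032e-03 -9.99997752e-01 -2.52411211e-04]
 [-9.67635517e-01  1.97345393e-03  2.52344234e-01]
 [-2.52343168e-01  7.75497403e-04 -9.67637496e-01]]
green ((448.21014404296875, -326.24688720703125), (52.38728713989258, 157.1702880859375), 76.16841125488281) 5813 0.05523973305083549
```

View pics/w1.png

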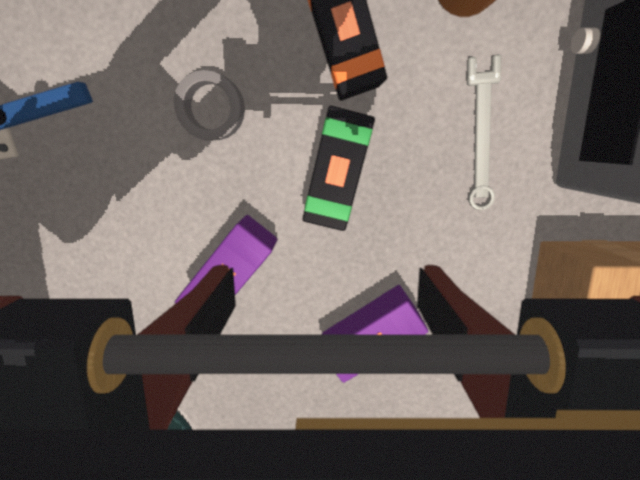

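The wrist view shows the green pack at about (338,168), tilted slightly, with the orange pack's end at (345,95), about 10 mm beyond it. I'll separate the two by connected component, then grasp. On the way I'll look at the dock.

Run:
```python
from h import *
c=capture("wrist")
P,uv=cloud(c)
m=np.zeros((480,640),np.uint8); s=(P[:,2]>.048)&(P[:,2]<.064); m[uv[s,1],uv[s,0]]=1
n,l,st,ct=cv2.connectedComponentsWithStats(m,connectivity=4)
k=l[168,338]; print(k,st[k],ct[k])
mm=(l==k); 
Q,_=cloud(c,mm); print(Q.min(0),Q.max(0))
r=cv2.minAreaRect((Q[:,:2]*1000).astype(np.float32)); print(r,np.median(Q[:,2]))
# rect via contour pixel on plane z=.056
cs,_=cv2.findContours(mm.astype(np.uint8),cv2.RETR_EXTERNAL,cv2.CHAIN_APPROX_NONE)
w=onplane(c,max(cs,key=len).reshape(-1,2),.056)
print(cv2.minAreaRect((w[:,:2]*1000).astype(np.float32)))
o=(l==l[50,350]); w=onplane(c,np.argwhere(o)[:,::-1],.056); print(cv2.minAreaRect((w[:,:2]*1000).astype(np.float32)))
```

```text
8 [ 302  105   73  126 5616] [337.17165242 167.15598291]
[ 0.36704457 -0.36265026  0.05093715] [ 0.50318416 -0.28392625  0.0584404 ]
((435.03021240234375, -322.99603271484375), (52.29278564453125, 129.8542022705078), 76.04368591308594) 0.05528159034451775
((435.2657165527344, -322.9129638671875), (51.88323974609375, 128.697021484375), 76.06541442871094)
((563.6068725585938, -335.55816650390625), (93.55512237548828, 52.10170364379883), 18.436113357543945)
```

The fit gives 52.3 x 129.9 mm at a top height of 55 mm, which matches the given pack size. Before picking, I'll take one close look at the dock.

Run:
```python
from h import *
move_ptp([0.50,0.15,0.28],down(-np.pi/2))
c=capture("wrist"); cv2.imwrite("pics/w2.png",c["image"]); np.savez("w2.npz",**c); print(current_clock())
c=capture("top");np.savez("t2.npz",**c); cv2.imwrite("pics/t2.png",c["image"])
c=capture("side");np.savez("s2.npz",**c);cv2.imwrite("pics/s2.png",c["image"])
```

```text
4.2583
```

View pics/w2.png

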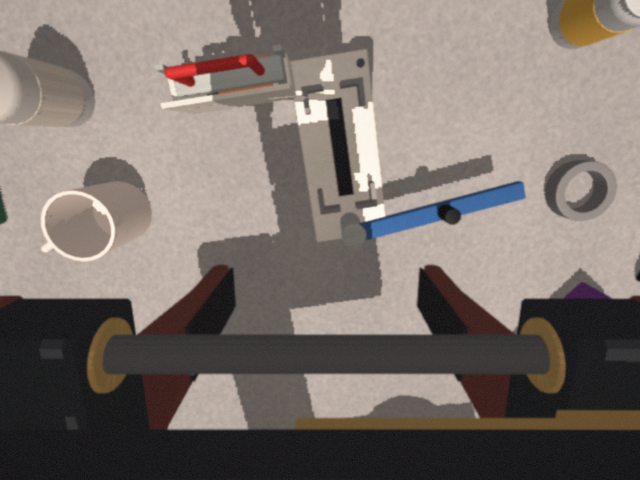

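Run:
```python
from h import *
for f in ["w2","t2"]:
    c=dict(np.load(f+".npz")); P,uv=cloud(c)
    near=(abs(P[:,0]-.58)<.15)&(abs(P[:,1]-.12)<.12)
    d=P[near]
    print(f,np.histogram(d[:,2],bins=np.arange(-.01,.16,.005)))
    for lo,hi,nm in [(.003,.010,"plate"),(.022,.037,"guides")]:
        m=np.zeros((480,640),np.uint8); s=near&(P[:,2]>lo)&(P[:,2]<hi); m[uv[s,1],uv[s,0]]=255
        cv2.imwrite(f"pics/{f}_{nm}.png",cv2.resize(m[30:260,140:540] if f=="w2" else m[150:260,200:360],None,fx=2 if f=="w2" else 5,fy=2 if f=="w2" else 5,interpolation=cv2.INTER_NEAREST))
c=dict(np.load("w2.npz"))
a=cv2.resize(c["image"][40:250,150:400],None,fx=3.2,fy=2.8,interpolation=cv2.INTER_CUBIC); cv2.imwrite("pics/w2c.png",a[:600,:800])
```

```text
w2 (array([    0, 23818,  9637,  7713,   118,   118,   131,   465,   572,
          54,    60,    64,    66,   169,    47,   146,   409,  1776,
         121,   398,  1117,    43,    69,   203,    13,    14,    17,
          19,    16,    35,   427,    21,     0]), array([-0.01 , -0.005,  0.   ,  0.005,  0.01 ,  0.015,  0.02 ,  0.025,
        0.03 ,  0.035,  0.04 ,  0.045,  0.05 ,  0.055,  0.06 ,  0.065,
        0.07 ,  0.075,  0.08 ,  0.085,  0.09 ,  0.095,  0.1  ,  0.105,
        0.11 ,  0.115,  0.12 ,  0.125,  0.13 ,  0.135,  0.14 ,  0.145,
        0.15 ,  0.155]))
t2 (array([ 149, 1797, 1938,  607,   81,   14,    6,   35,   54,    4,    1,
          0,    0,    0,    2,    7,   70,  212,   50,    3,    0,    3,
          7,   18,    7,    0,    0,    0,    0,    0,    0,    0,    0]), array([-0.01 , -0.005,  0.   ,  0.005,  0.01 ,  0.015,  0.02 ,  0.025,
        0.03 ,  0.035,  0.04 ,  0.045,  0.05 ,  0.055,  0.06 ,  0.065,
        0.07 ,  0.075,  0.08 ,  0.085,  0.09 ,  0.095,  0.1  ,  0.105,
        0.11 ,  0.115,  0.12 ,  0.125,  0.13 ,  0.135,  0.14 ,  0.145,
        0.15 ,  0.155]))
```

View pics/w2_guides.png

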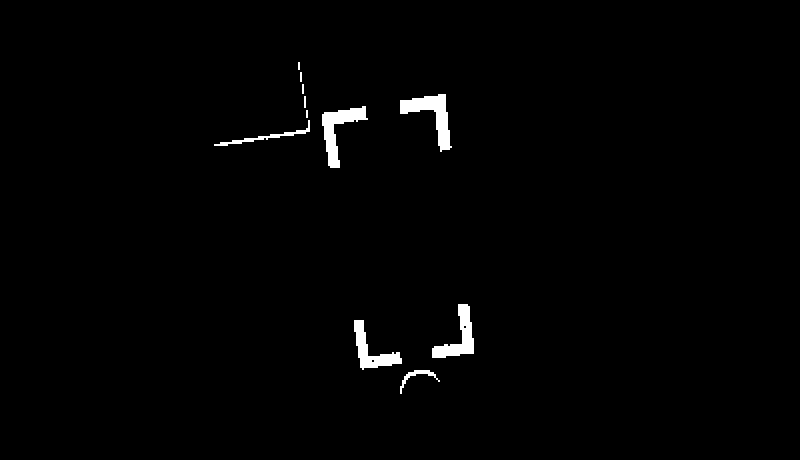

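View pics/w2_plate.png

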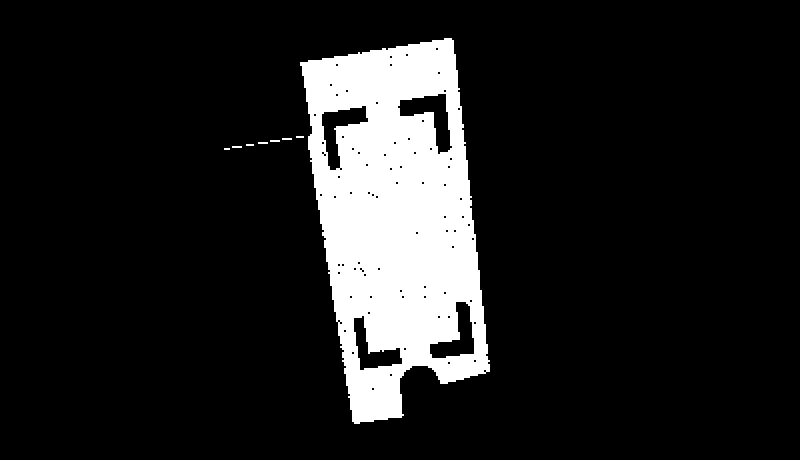

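View pics/w2c.png

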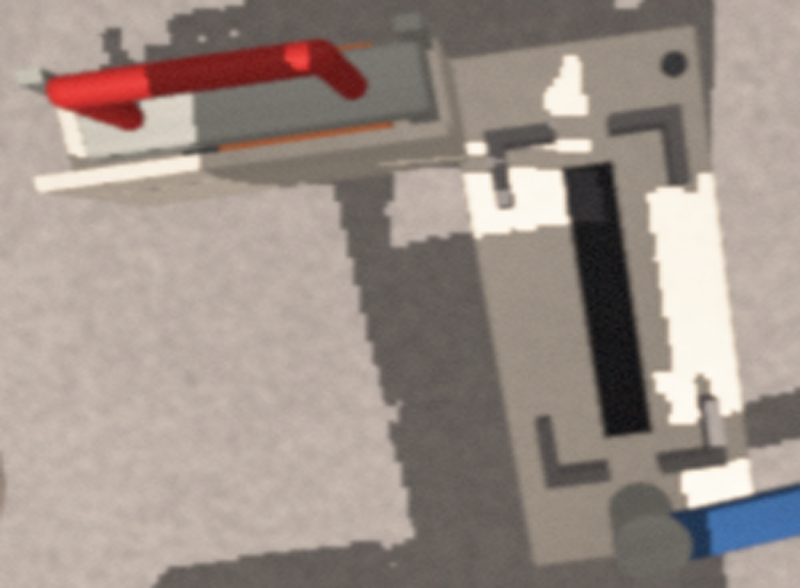

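The depth masks isolate all four guides cleanly. I'll fit the pocket from them, and get the lever, knob and bolt handle from the same picture.

Run:
```python
from h import *
from scipy.optimize import least_squares
c=dict(np.load("w2.npz")); P,uv=cloud(c)
s=(P[:,2]>.025)&(P[:,2]<.036)&(abs(P[:,0]-.575)<.12)&(abs(P[:,1]-.12)<.12)
m=np.zeros((480,640),np.uint8); m[uv[s,1],uv[s,0]]=1
n,l,st,ct=cv2.connectedComponentsWithStats(m,connectivity=8)
cs=sorted(range(1,n),key=lambda k:-st[k,4])[:5]; print([(st[k,4],ct[k].round()) for k in cs])
mm=np.isin(l,cs[:4]); Q,_=cloud(c,mm); print("gz",np.median(Q[:,2]))
print("rect depth",cv2.minAreaRect((Q[:,:2]*1000).astype(np.float32)))
w=onplane(c,np.argwhere(mm)[:,::-1],.031)[:,:2]*1000; r=cv2.minAreaRect(w.astype(np.float32)); print("rect plane",r)
# plate
s=(P[:,2]>.0035)&(P[:,2]<.009)&(abs(P[:,0]-.575)<.2)&(abs(P[:,1]-.12)<.12)
m[:]=0; m[uv[s,1],uv[s,0]]=1; n,l,st,ct=cv2.connectedComponentsWithStats(m,connectivity=4)
k=1+np.argmax(st[1:,4]); w=onplane(c,np.argwhere(l==k)[:,::-1],.006)[:,:2]*1000; print("plate",cv2.minAreaRect(w.astype(np.float32)))
# lever blue
hsv=cv2.cvtColor(c["image"],cv2.COLOR_BGR2HSV)
b=(hsv[...,0]>100)&(hsv[...,0]<120)&(hsv[...,1]>120); Q,_=cloud(c,b); Q=Q[(Q[:,2]>.07)&(Q[:,2]<.083)&(Q[:,0]<.6)]
print("lever",cv2.minAreaRect((Q[:,:2]*1000).astype(np.float32)),np.median(Q[:,2]))
red=((hsv[...,0]<6)|(hsv[...,0]>174))&(hsv[...,1]>150); Q,_=cloud(c,red); print(Q.min(0),Q.max(0)); Q=Q[(Q[:,2]>.138)&(Q[:,0]>.55)]
print("handle",cv2.minAreaRect((Q[:,:2]*1000).astype(np.float32)),Q[:,2].max(),Q.mean(0))
# knob
Q=P[(P[:,2]>.1)&(P[:,2]<.112)&(abs(P[:,0]-.48)<.04)&(abs(P[:,1]-.03)<.05)]; print("knob",Q.mean(0),Q.min(0),Q.max(0))
Q=P[(P[:,2]>.06)&(P[:,2]<.085)&(abs(P[:,0]-.47)<.04)&(abs(P[:,1]-.12)<.03)]; print("hub",Q.mean(0),Q.min(0),Q.max(0))
```

```text
[(np.int32(264), array([356.,  87.])), (np.int32(251), array([309.,  94.])), (np.int32(215), array([369., 199.])), (np.int32(205), array([325., 205.])), (np.int32(64), array([271.,  98.]))]
gz 0.03013126269591281
rect depth ((557.95947265625, 131.5572967529297), (151.94985961914062, 72.13390350341797), 8.36954116821289)
rect plane ((558.0111694335938, 131.6244354248047), (151.51473999023438, 71.79523468017578), 8.302263259887695)
plate ((554.116455078125, 131.15380859375), (226.2356414794922, 95.3524169921875), 8.281731605529785)
lever ((490.6614685058594, 17.86011505126953), (19.138324737548828, 181.0993194580078), 15.290451049804688) 0.0761587740237878
[0.4898436  0.09517477 0.07329673] [0.65026838 0.28575369 0.40095653]
handle ((629.6361083984375, 247.2139434814453), (9.854938507080078, 78.1611557006836), 8.362021446228027) 0.14657988994111304 [0.62913914 0.24691015 0.14326767]
knob [0.49115349 0.01742901 0.10564622] [0.48161649 0.00788173 0.10035835] [0.49943862 0.02539069 0.10886796]
hub [0.46661605 0.11132524 0.0767846 ] [0.4497008  0.09011169 0.06023309] [0.48078727 0.13156283 0.08081805]
```

The fit is 152 x 72 mm outer, exactly as specified. Pocket centre is (0.558, 0.1316) with yaw 8.33°, and the lever stands at about 82°. Now I'll pick the green pack.

Run:
```python
from h import *
c=dict(np.load("t2.npz")); P,uv=cloud(c)
s=(P[:,2]>.025)&(P[:,2]<.036)&(abs(P[:,0]-.56)<.1)&(abs(P[:,1]-.13)<.06)
print("top guides",cv2.minAreaRect((P[s][:,:2]*1000).astype(np.float32)))
q=down(np.deg2rad(-104)); x,y=.4351,-.3230
if current_finger_gap()<.08: move_gripper(.088)
move_ptp([x,y,.12],q); print(current_position())
hit=servo_line([x,y,.014],q,rate=.12,contact_N=15); print("hit",hit,current_position(),current_clock())
move_gripper(0.0); print("gap",current_finger_gap(),current_position())
servo_line([x,y,.15],q,rate=.15); print("gap",current_finger_gap(),current_force(),current_clock())
c=capture("wrist"); cv2.imwrite("pics/w3.png",c["image"]); np.savez("w3.npz",**c)
c=capture("side"); cv2.imwrite("pics/s3.png",c["image"])
```

```text
top guides ((556.7322387695312, 122.84494018554688), (152.77224731445312, 55.89485168457031), 7.517164707183838)
[ 0.43577328 -0.32245235  0.12035946]
hit False [ 0.43563621 -0.3233869   0.01458561] 7.2167
gap 0.0517520278051274 [ 0.43513469 -0.32313424  0.01415957]
gap 0.05166305972869642 [ 0.25975828 -0.13396969 -5.15559525] 8.9333
```

View pics/w3.png

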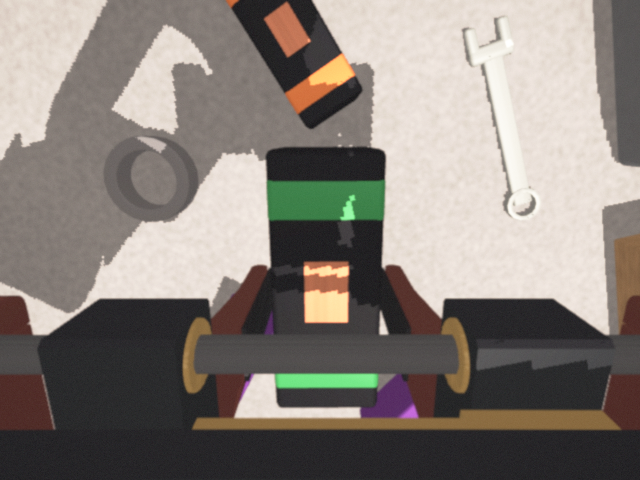

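View pics/s3.png

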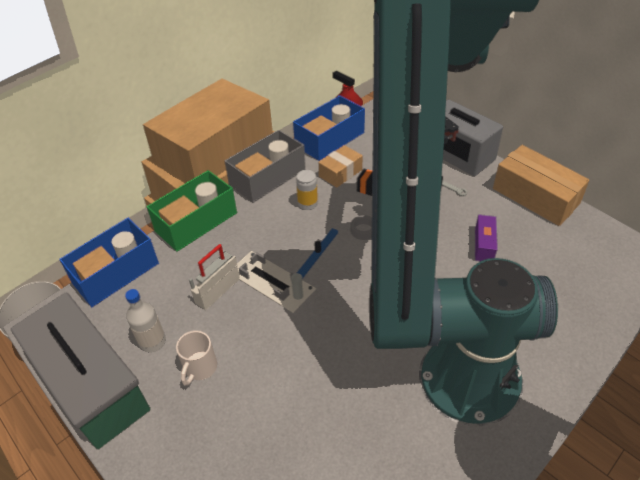

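The pack is held (gap 51.7 mm, level in the view, front edge at row 150). I'll check its offset in the hand, then carry it.

Run:
```python
from h import *
c=dict(np.load("w3.npz")); P,uv=cloud(c)
a=np.deg2rad(-14); p=current_position(); R=Rot.from_quat(current_orientation()).as_matrix(); print(p,R.round(3))
d=P-p; ax=R[:,1]; ax=ax if ax[0]>0 else -ax
u=d@ax; v=d@R[:,0]
s=(abs(v)<.024)&(u>.025)&(u<.09)&(P[:,2]>.15)&(P[:,2]<.23)
print("u max",np.percentile(u[s],[98,99.5,100]),"vrange",s.sum(), "top z",np.median(P[s][:,2]))
A=np.c_[u[s],v[s],np.ones(s.sum())]; k=np.linalg.lstsq(A,P[s][:,2],rcond=None)[0]; print("tilt",k)
s2=(u>.03)&(u<.064)&(P[:,2]>.185)&(P[:,2]<.2); print("v",np.percentile(v[s2],[0.2,99.8]), s2.sum())
s3=(u>.03)&(u<.09)&(abs(v)<.04)&(P[:,2]>.187)&(P[:,2]<.2); Q=np.c_[u[s3],v[s3]]*1000; print(cv2.minAreaRect(Q.astype(np.float32)))
```

```text
[ 0.434306   -0.32224065  0.14873255] [[-0.242 -0.97  -0.002]
 [-0.97   0.242  0.002]
 [-0.001  0.002 -1.   ]]
u max [0.06481548 0.0650813  0.06512559] vrange 10249 top z 0.18993870013394698
tilt [-0.05983907  0.00163444  0.19234194]
v [-0.02581216  0.02598839] 9233
((47.421852111816406, 0.13628387451171875), (34.80756378173828, 52.31232833862305), 0.06876508891582489)
```

Run:
```python
from h import *
q=down(np.deg2rad(8.33-90)); x,y=.5580,.1316
move_ptp([x,y,.18],q); sleep(.2); print(current_position(),current_finger_gap(),current_clock())
servo_line([x,y,.065],q,rate=.12); sleep(.2)
p=current_position(); print(p); 
hit=servo_line([x+(x-p[0]),y+(y-p[1]),.04],q,rate=.05,contact_N=10); print(hit,current_position(),current_clock())
c=capture("wrist"); cv2.imwrite("pics/w4.png",c["image"]); np.savez("w4.npz",**c)
c=capture("side"); cv2.imwrite("pics/s4.png",c["image"][180:340,180:400].repeat(3,0).repeat(3,1))
```

```text
[0.55816987 0.13062554 0.17994311] 0.05162417050646738 10.9583
[0.55861662 0.13167834 0.06576091]
False [0.55728906 0.13148882 0.03972567] 12.9167
```

View pics/w4.png

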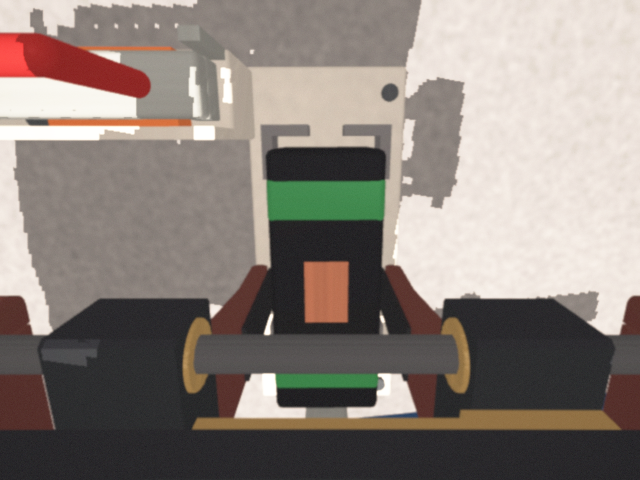

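View pics/s4.png

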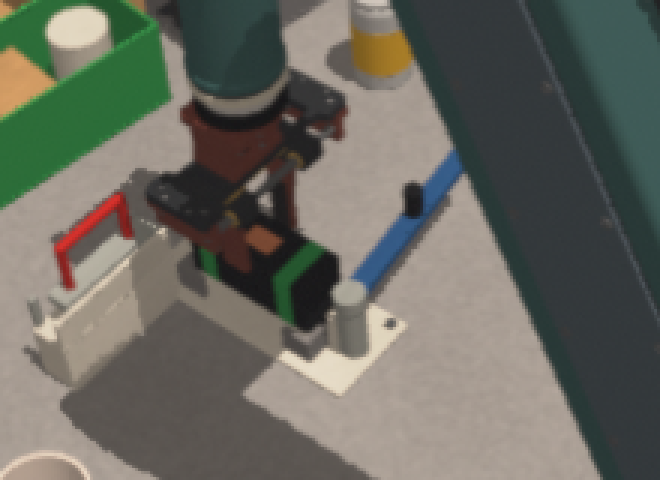

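Laterally the pack (columns 267–386) is centred between the far guides (262–392). I'll lower it the rest of the way gently and release.

Run:
```python
from h import *
q=down(np.deg2rad(8.33-90)); x,y=.5580,.1316
hit=servo_line([x,y,.0195],q,rate=.03,contact_N=12); print(hit,current_position(),current_force(),current_clock())
if not hit or current_position()[2]<.026:
    move_gripper(.075); sleep(.1)
    print(current_finger_gap(),current_clock())
    servo_line([x,y,.15],q,rate=.15)
    c=capture("wrist"); cv2.imwrite("pics/w5.png",c["image"]); np.savez("w5.npz",**c); print(current_clock(),current_position())
    P,uv=cloud(c); m=np.zeros((480,640),np.uint8); s=(P[:,2]>.052)&(P[:,2]<.07); m[uv[s,1],uv[s,0]]=1
    d=P-np.array([x,y,0]); a=np.deg2rad(8.33); u=d[:,0]*np.cos(a)+d[:,1]*np.sin(a); v=-d[:,0]*np.sin(a)+d[:,1]*np.cos(a)
    s&=(abs(v)<.04)&(abs(u)<.08); Q=np.c_[u[s],v[s]]*1000
    print(Q.min(0),Q.max(0),cv2.minAreaRect(Q.astype(np.float32)))
    A=np.c_[u[s],v[s],np.ones(s.sum())]; print(np.linalg.lstsq(A,P[s][:,2],rcond=None)[0])
```

```text
True [0.55746441 0.13150949 0.02014119] [-1.86434553 -0.56375244  4.80015284] 13.6583
0.07467162897797229 14.3333
15.4083 [0.55701022 0.13147641 0.14886005]
[-64.45721516 -26.18562811] [64.11272057 26.2201218 ] ((-0.12188720703125, -0.05943489074707031), (128.56524658203125, 52.355430603027344), 0.13153371214866638)
[-0.00165062 -0.00017543  0.06128297]
```

```bash
ls -la pics | tail -3
```

```text
-rw-r--r-- 1 agent agent 420818 Dec  7 13:48 w4.png
-rw-r--r-- 1 agent agent 443459 Dec  7 13:48 w5.png
-rw-r--r-- 1 agent agent 449657 Dec  7 13:41 wrist0.png
```

The pack is seated: within 0.2 mm of the pocket centre, flat (slope under 0.002), top at 61 mm. Next I'll push the lever shut from behind its knob with closed fingers, following an arc about the pivot.

Run:
```python
from h import *
piv=np.array([.4630,.1177]); r=.105
def at(deg,z=.086): 
    f=np.deg2rad(deg); return [piv[0]+r*np.cos(f),piv[1]+r*np.sin(f),z],down(f+np.pi/2)
move_gripper(0.0)
p,q=at(-100,.15); move_ptp(p,q)
p,q=at(-100); servo_line(p,q,rate=.12); print(current_position(),current_clock())
for a in [-85,-70,-55,-40,-25,-12]:
    p,q=at(a); h=servo_line(p,q,rate=.12,contact_N=20); print(a,h,current_position().__class__,np.round(current_force(),1),round(current_clock(),2))
    if h: break
c=capture("top"); cv2.imwrite("pics/t6.png",c["image"][150:260,200:360].repeat(4,0).repeat(4,1)); np.savez("t6.npz",**c)
c=capture("wrist"); cv2.imwrite("pics/w6.png",c["image"])
```

```text
[0.44520496 0.01436735 0.08623045] 18.6083
-85 False <class 'numpy.ndarray'> [-1.4  0.8 -0.5] 19.02
-70 False <class 'numpy.ndarray'> [-0.   0.3 -0.7] 19.43
-55 False <class 'numpy.ndarray'> [-1.2  0.1  0.6] 19.83
-40 False <class 'numpy.ndarray'> [-0.3  0.2  0.3] 20.24
-25 False <class 'numpy.ndarray'> [-0.  -0.1 -0.9] 20.65
-12 False <class 'numpy.ndarray'> [ 0.5 -0.4 -0.2] 21.02
```

View pics/w6.png

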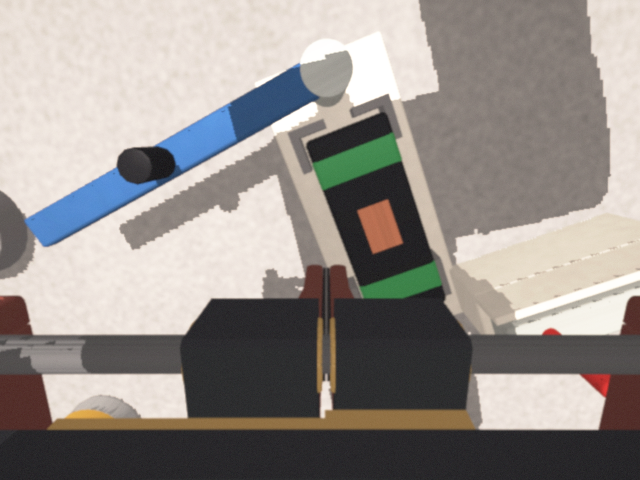

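View pics/t6.png

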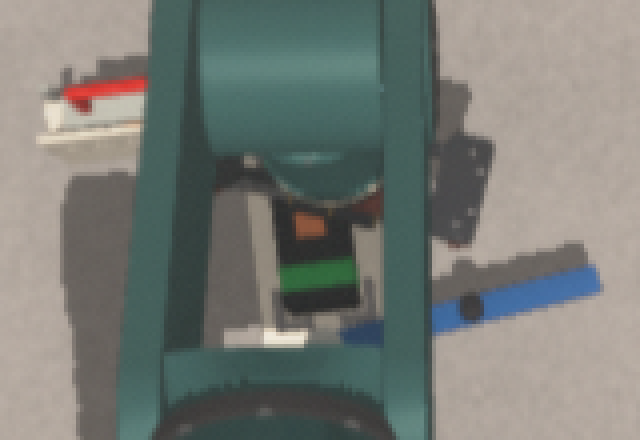

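The lever has not moved: the knob is still at its old pixel, and the forces stayed near zero. I'll find out why before retrying.

Run:
```python
from h import *
print(current_position(),Rot.from_quat(current_orientation()).as_matrix().round(3),current_finger_gap(),current_clock())
c=capture("wrist"); P,uv=cloud(c)
hsv=cv2.cvtColor(c["image"],cv2.COLOR_BGR2HSV)
b=(hsv[...,0]>100)&(hsv[...,0]<120)&(hsv[...,1]>120); Q,_=cloud(c,b); Q=Q[(Q[:,2]>.06)&(Q[:,2]<.09)&(Q[:,0]<.6)]
print("lever",cv2.minAreaRect((Q[:,:2]*1000).astype(np.float32)),np.median(Q[:,2]))
Q=P[(P[:,2]>.095)&(P[:,2]<.115)&(abs(P[:,0]-.49)<.04)&(abs(P[:,1]-.017)<.05)]; print("knob",Q.mean(0),Q.min(0),Q.max(0),len(Q))
Q=P[(uv[:,0]>300)&(uv[:,0]<350)&(uv[:,1]>262)&(uv[:,1]<298)]; print("finger",Q.min(0),Q.max(0),len(Q))
c0=np.load("t2.npz"); c=np.load("t6.npz"); 
for k in (c0,c):
    k=dict(k); P,_=cloud(k); Q=P[(P[:,2]>.095)&(P[:,2]<.115)&(abs(P[:,0]-.49)<.04)&(abs(P[:,1]-.017)<.04)]; print("topknob",Q.mean(0),len(Q))
```

```text
[0.56492852 0.09502215 0.0858675 ] [[ 0.212  0.977 -0.001]
 [ 0.977 -0.212 -0.   ]
 [-0.001 -0.001 -1.   ]] 0.00012314823374089058 21.125
lever ((490.3796081542969, 17.69145965576172), (19.324729919433594, 184.10552978515625), 15.192076683044434) 0.07615453150251393
knob [0.49059332 0.01785682 0.10466713] [0.48180676 0.00739614 0.0950246 ] [0.499171   0.02495269 0.10816536] 1342
finger [ 0.55153631  0.06237985 -0.00295255] [0.61305209 0.10657596 0.15980662] 1703
topknob [0.48770765 0.01630007 0.10663254] 35
topknob [0.48777603 0.01630612 0.10589201] 35
```

By geometry the closed fingers should have swept through the knob. I'll straddle the knob and close on it, which will show whether contact is real, and then drag it along the arc.

Run:
```python
from h import *
piv=np.array([.4630,.1177]); r=.105
def at(deg,z=.084): 
    f=np.deg2rad(deg); return [piv[0]+r*np.cos(f),piv[1]+r*np.sin(f),z],down(f+np.pi/2)
p=current_position(); servo_line([p[0],p[1],.14],rate=.2)
p,q=at(-74.4,.14); move_ptp(p,q); move_gripper(.05)
p,q=at(-74.4); h=servo_line(p,q,rate=.12,contact_N=10); print(h,current_position(),p,current_clock())
c=capture("wrist"); cv2.imwrite("pics/w7.png",c["image"])
move_gripper(0.0); print("gap",current_finger_gap(),current_clock(),current_force())
c=capture("wrist"); cv2.imwrite("pics/w8.png",c["image"])
```

```text
False [0.49143469 0.01653993 0.0841812 ] [np.float64(0.4912365811646029), np.float64(0.016567930486245885), 0.084] 24.0
gap 0.0005671483612281219 24.9167 [-0.22248504 -0.29436608 -0.15745151]
```

View pics/w7.png

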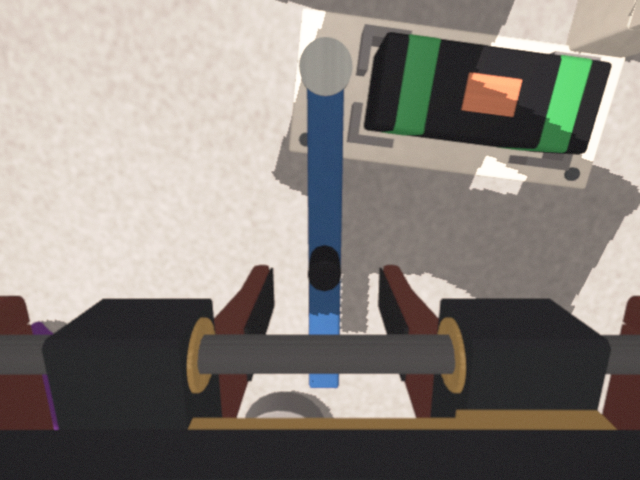

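View pics/w8.png

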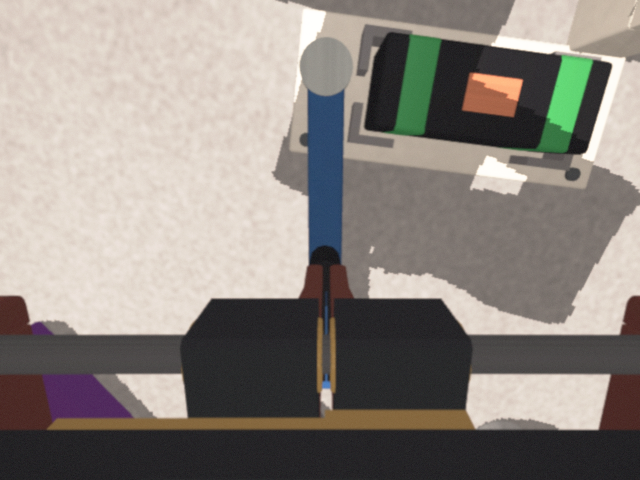

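Run:
```python
from h import *
c=capture("wrist"); p=current_position()
print("tcp",p,"px",proj(c,[p,p+[0,0,.019],p+[0,0,.04]]).round())
print("knob px",proj(c,[[.4911,.0172,.077],[.4911,.0172,.107]]).round())
P,uv=cloud(c); Z=np.full((480,640,3),np.nan); Z[uv[:,1],uv[:,0]]=P
for v in range(240,300,6): print(v,[Z[v,u].round(4).tolist() for u in (318,325,332)])
```

```text
tcp [0.49121381 0.0165784  0.08396783] px [[326. 261.]
 [326. 273.]
 [326. 289.]]
knob px [[326. 256.]
 [326. 275.]]
240 [[0.4839, 0.0254, 0.0759], [0.488, 0.0262, 0.0749], [0.4919, 0.0275, 0.0756]]
246 [[0.4848, 0.0223, 0.0776], [0.4884, 0.0248, 0.0825], [0.4928, 0.0242, 0.0765]]
252 [[0.485, 0.0227, 0.0903], [0.4886, 0.0239, 0.091], [0.4925, 0.0245, 0.0896]]
258 [[0.4852, 0.0229, 0.1013], [0.4886, 0.0241, 0.1021], [0.4924, 0.0243, 0.0995]]
264 [[0.4857, 0.0213, 0.106], [0.4891, 0.0225, 0.1066], [0.4925, 0.0235, 0.1068]]
270 [[0.4849, 0.0261, 0.128], [0.4884, 0.0252, 0.1231], [0.4909, 0.0278, 0.1281]]
276 [[0.4851, 0.026, 0.1351], [0.4889, 0.0234, 0.126], [0.491, 0.0272, 0.1339]]
282 [[0.4851, 0.0267, 0.1434], [0.4896, 0.021, 0.127], [0.4907, 0.0279, 0.1427]]
288 [[0.4853, 0.0263, 0.1486], [0.4903, 0.0183, 0.1274], [0.4907, 0.0276, 0.1482]]
294 [[0.4855, 0.0259, 0.1535], [0.491, 0.0158, 0.1281], [0.4905, 0.0279, 0.1548]]
```

The picture explains it. The knob's front shows where the fingertips should be hiding it, and the finger's front face starts only at z ≈ 0.12. So the real tips seem to sit about 35 mm higher than the reported TCP. I'll quantify that from the depth.

Run:
```python
from h import *
p=current_position(); R=Rot.from_quat(current_orientation()).as_matrix()
servo_line([p[0],p[1],.20],rate=.25); move_gripper(.03)
c=capture("wrist"); np.savez("w9.npz",**c); p=current_position(); print(p,current_clock(),current_finger_gap())
im=c["image"].copy(); P,uv=cloud(c); d=(P-p)@R   # tool frame; z along fingers
D=np.full((480,640,3),np.nan); D[uv[:,1],uv[:,0]]=d*1000
near=d[:,2]<0.02
print("lowest near pts:", np.sort(d[near&(abs(d[:,0])<.06)&(abs(d[:,1])<.03)][:,2])[-30:].round(4)[::5])
for v in range(255,480,8): print(v,[np.round(D[v,u]).tolist() for u in (250,285,295,300,350,356,370,400)])
g=im[200:440,160:500]; cv2.imwrite("pics/w9.png",cv2.resize(g,None,fx=2.3,fy=2.3))
```

```text
[0.49122693 0.01655645 0.20000002] 26.3333 0.02973317682507637
lowest near pts: [-0.0366 -0.0364 -0.0363 -0.0362 -0.0359 -0.0355]
255 [[-88.0, 61.0, 200.0], [-47.0, 61.0, 201.0], [-36.0, 61.0, 202.0], [-30.0, 61.0, 201.0], [28.0, 61.0, 200.0], [35.0, 61.0, 202.0], [51.0, 61.0, 202.0], [85.0, 61.0, 202.0]]
263 [[-88.0, 70.0, 201.0], [-48.0, 71.0, 201.0], [-36.0, 70.0, 200.0], [-30.0, 71.0, 201.0], [28.0, 70.0, 200.0], [35.0, 71.0, 201.0], [51.0, 71.0, 201.0], [86.0, 71.0, 202.0]]
271 [[-88.0, 80.0, 199.0], [-18.0, -11.0, -45.0], [-36.0, 81.0, 201.0], [-30.0, 81.0, 201.0], [28.0, 81.0, 202.0], [35.0, 80.0, 200.0], [20.0, -11.0, -46.0], [86.0, 80.0, 200.0]]
279 [[-90.0, 91.0, 202.0], [-17.0, -11.0, -54.0], [-37.0, 90.0, 201.0], [-31.0, 90.0, 199.0], [28.0, 91.0, 201.0], [35.0, 91.0, 201.0], [19.0, -11.0, -54.0], [87.0, 91.0, 202.0]]
287 [[-90.0, 101.0, 202.0], [-17.0, -9.0, -58.0], [-37.0, 100.0, 200.0], [-31.0, 100.0, 200.0], [28.0, 101.0, 202.0], [35.0, 101.0, 202.0], [18.0, -10.0, -63.0], [87.0, 101.0, 202.0]]
295 [[-91.0, 111.0, 202.0], [-16.0, -9.0, -68.0], [-37.0, 111.0, 200.0], [
[... 3681 characters left out ...]
 -23.0, -154.0], [-4.0, -23.0, -155.0], [-4.0, -23.0, -154.0], [4.0, -21.0, -153.0], [5.0, -22.0, -154.0], [7.0, -22.0, -154.0], [11.0, -22.0, -153.0]]
463 [[-11.0, -23.0, -156.0], [-6.0, -23.0, -156.0], [-4.0, -22.0, -155.0], [-4.0, -23.0, -156.0], [4.0, -23.0, -156.0], [4.0, -23.0, -156.0], [7.0, -22.0, -155.0], [11.0, -22.0, -155.0]]
471 [[-11.0, -23.0, -157.0], [-6.0, -22.0, -156.0], [-4.0, -23.0, -157.0], [-4.0, -22.0, -157.0], [4.0, -22.0, -157.0], [4.0, -22.0, -156.0], [6.0, -22.0, -157.0], [11.0, -23.0, -157.0]]
479 [[-11.0, -22.0, -157.0], [-6.0, -21.0, -157.0], [nan, nan, nan], [nan, nan, nan], [4.0, -21.0, -157.0], [4.0, -22.0, -158.0], [6.0, -22.0, -157.0], [10.0, -22.0, -158.0]]
```

View pics/w9.png

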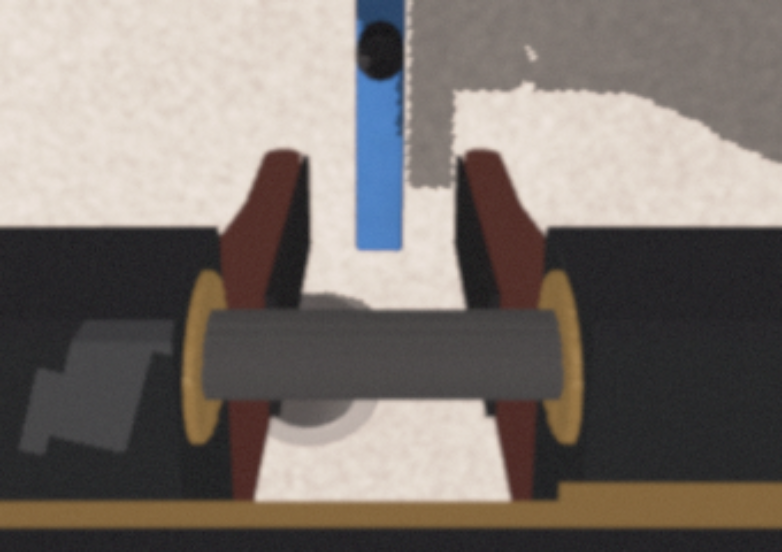

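The finger tips sit 36 mm behind the reported TCP, which agrees with passing over the knob and with the pack having been held only near its top. From here I use true tip z = TCP z + 36 mm. I'm right above the knob with a 30 mm gap, so I'll straddle it and drive the arc.

```bash
cat >> h.py <<'E'
OFF=.036
E
python3 - <<'E'
from h import *
piv=np.array([.4630,.1177]); r=.105
def at(deg,z=.087-OFF): 
    f=np.deg2rad(deg); return [piv[0]+r*np.cos(f),piv[1]+r*np.sin(f),z],down(f+np.pi/2)
p,q=at(-74.4); h=servo_line(p,q,rate=.12,contact_N=8); print(h,current_position(),current_clock())
if not h:
    for a in [-60,-45,-30,-15,-2]:
        p,q=at(a); h=servo_line(p,q,rate=.1,contact_N=15); print(a,h,np.round(current_position(),4),np.round(current_force(),1),round(current_clock(),2))
        if h: break
    c=capture("wrist"); cv2.imwrite("pics/w10.png",c["image"])
E
```

```text
False [0.49185219 0.01652653 0.05156736] 27.725
-60 False [0.5158 0.0268 0.0514] [-0.3  0.5  0.6] 28.14
-45 False [0.5366 0.0433 0.051 ] [-0.3 -0.9 -0.4] 28.57
-30 False [0.5531 0.0649 0.0509] [ 0.3 -0.2  0.1] 28.99
-15 False [0.5638 0.0901 0.0509] [-0.3 -0.  -0.3] 29.42
-2 False [0.5675 0.1135 0.051 ] [-0.1 -0.2  0.4] 29.81
```

View pics/w10.png

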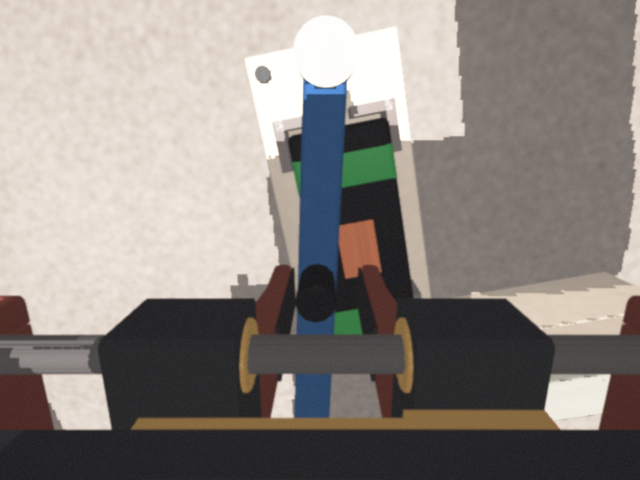

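The lever follows; the knob at (317,292) sits between the fingers. Finishing against the stop.

Run:
```python
from h import *
piv=np.array([.4630,.1177]); r=.105
def at(deg,z=.087-OFF): 
    f=np.deg2rad(deg); return [piv[0]+r*np.cos(f),piv[1]+r*np.sin(f),z],down(f+np.pi/2)
for a in [6,11,15]:
    p,q=at(a); h=servo_line(p,q,rate=.05,contact_N=7); print(a,h,np.round(current_position(),4),np.round(current_force(),1),round(current_clock(),2))
    if h: break
q0=current_position(); f=np.degrees(np.arctan2(q0[1]-piv[1],q0[0]-piv[0])); print("phi",f)
move_gripper(.05)
p=current_position(); servo_line([p[0],p[1],.16],rate=.2)
c=capture("wrist"); cv2.imwrite("pics/w11.png",c["image"])
P,uv=cloud(c); hsv=cv2.cvtColor(c["image"],cv2.COLOR_BGR2HSV)
b=(hsv[...,0]>100)&(hsv[...,0]<120)&(hsv[...,1]>120); Q,_=cloud(c,b); Q=Q[(Q[:,2]>.07)&(Q[:,2]<.083)&(Q[:,0]<.68)]
print("lever",cv2.minAreaRect((Q[:,:2]*1000).astype(np.float32)),len(Q),current_clock())
Q=P[(P[:,2]>.1)&(P[:,2]<.109)&(np.hypot(P[:,0]-.567,P[:,1]-.133)<.03)]; print("knob",Q.mean(0),Q.min(0),Q.max(0))
k=(Q.min(0)+Q.max(0))[:2]/2-piv; print("knob angle",np.degrees(np.arctan2(k[1],k[0])))
```

```text
6 False [0.5674 0.1283 0.051 ] [ 0.   0.3 -0.2] 30.3
11 False [0.5661 0.1375 0.051 ] [-0.1  0.1 -0.1] 30.63
15 True [0.5651 0.1385 0.0508] [ 1.  -4.5  3.3] 30.84
phi 11.49775398461768
lever ((564.9446411132812, 131.68032836914062), (181.72206115722656, 19.9368839263916), 8.269728660583496) 4600 32.1167
knob [0.56593943 0.13183288 0.10573549] [0.55796587 0.12324222 0.10027653] [0.5749735  0.14082785 0.10831107]
knob angle 7.887736547312496
```

View pics/w11.png

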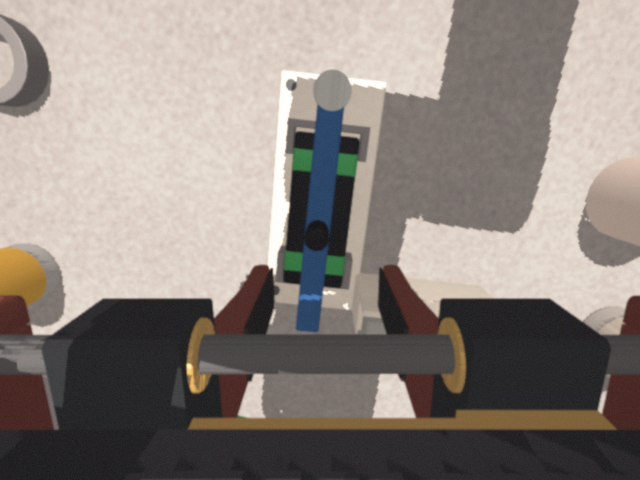

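The lever reads 8.27° against the dock's 8.3°, so it is shut. Next I'll pinch the bolt handle from above with the jaws along pocket x.

Run:
```python
from h import *
a=np.deg2rad(8.33); q=down(a); x,y=.6293,.2472
move_ptp([x,y,.16],q); sleep(.1); print(current_position(),current_clock())
c=capture("wrist"); cv2.imwrite("pics/w12.png",c["image"])
hsv=cv2.cvtColor(c["image"],cv2.COLOR_BGR2HSV); red=((hsv[...,0]<6)|(hsv[...,0]>174))&(hsv[...,1]>150); Q,_=cloud(c,red); Q=Q[(Q[:,2]>.139)&(Q[:,2]<.15)&(abs(Q[:,0]-x)<.06)&(abs(Q[:,1]-y)<.08)]
print("handle",cv2.minAreaRect((Q[:,:2]*1000).astype(np.float32)),len(Q))
h=servo_line([x,y,.121-OFF],q,rate=.1,contact_N=8); print(h,current_position(),current_clock())
c=capture("wrist"); cv2.imwrite("pics/w13.png",c["image"])
```

```text
[0.62911954 0.24694325 0.15980334] 33.8167
handle ((629.3883056640625, 249.5179443359375), (8.610485076904297, 77.60143280029297), 8.02940845489502) 1682
False [0.62989372 0.24738102 0.08559122] 34.7667
```

View pics/w13.png

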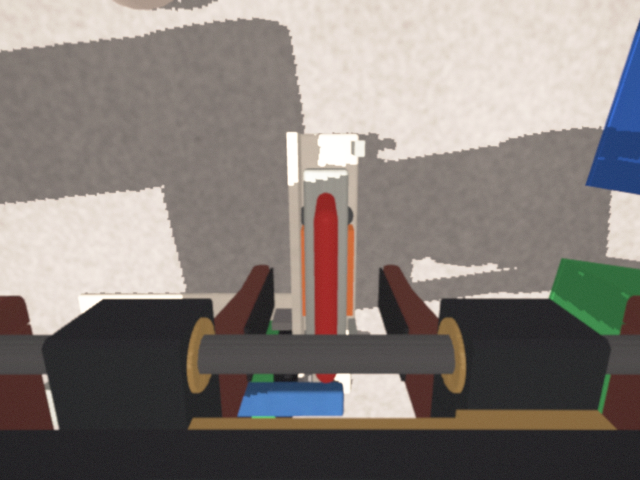

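View pics/w12.png

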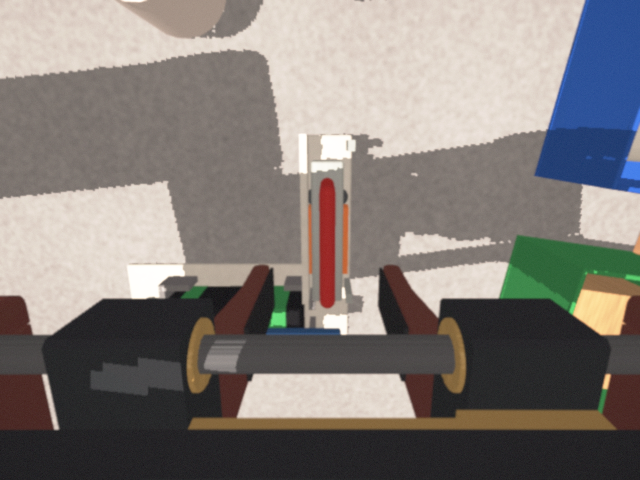

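The bar at column 326 lies centred between the fingers. I'll close, lift 20 mm and check.

Run:
```python
from h import *
a=np.deg2rad(8.33); q=down(a); d=np.array([np.sin(a),-np.cos(a),0])
move_gripper(0.0); print("gap",current_finger_gap(),current_clock())
if .006<current_finger_gap()<.014:
    p0=current_position(); np.save("p0.npy",p0)
    h=servo_line(p0+[0,0,.020],q,rate=.06,contact_N=25); print(h,current_position()-p0,current_force(),current_finger_gap(),current_clock())
    c=capture("wrist"); cv2.imwrite("pics/w14.png",c["image"])
    c=capture("side"); cv2.imwrite("pics/s14.png",c["image"][180:340,140:360].repeat(3,0).repeat(3,1))
```

```text
gap 0.009175601448957056 35.5333
False [-7.28820971e-05 -9.23026256e-06  2.03913261e-02] [ 0.1797389   0.56321582 -2.8794078 ] 0.009226072890871972 36.0167
```

View pics/s14.png

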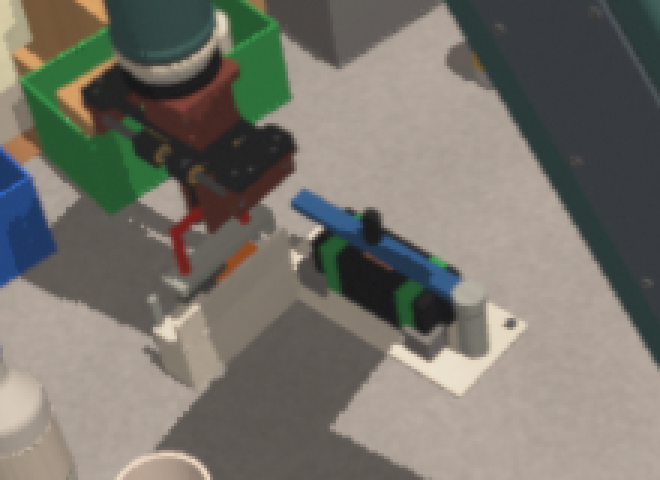

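The bolt is lifted (2.9 N of weight, gap 9.2 mm). I'll slide it across, then lower it.

Run:
```python
from h import *
a=np.deg2rad(8.33); q=down(a); d=np.array([np.sin(a),-np.cos(a),0]); p0=np.load("p0.npy")
h=servo_line(p0+[0,0,.020]+.079*d,q,rate=.06,contact_N=12); p=current_position()
print(h,(p-p0)@d,(p-p0)[2],current_force(),current_finger_gap(),current_clock())
c=capture("wrist"); cv2.imwrite("pics/w15.png",c["image"])
c=capture("side"); cv2.imwrite("pics/s15.png",c["image"][180:340,140:360].repeat(3,0).repeat(3,1))
```

```text
True 0.07377298499709341 0.019425993462803853 [ 2.44694478  5.15397728 -2.78079344] 0.009415650789894715 37.35
```

View pics/s15.png

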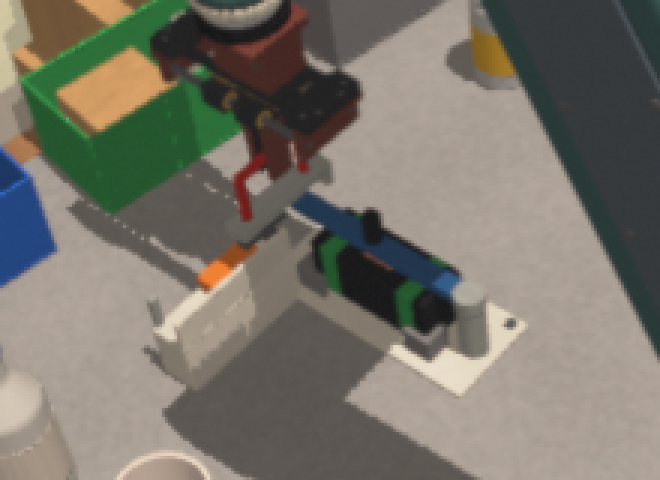

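View pics/w15.png

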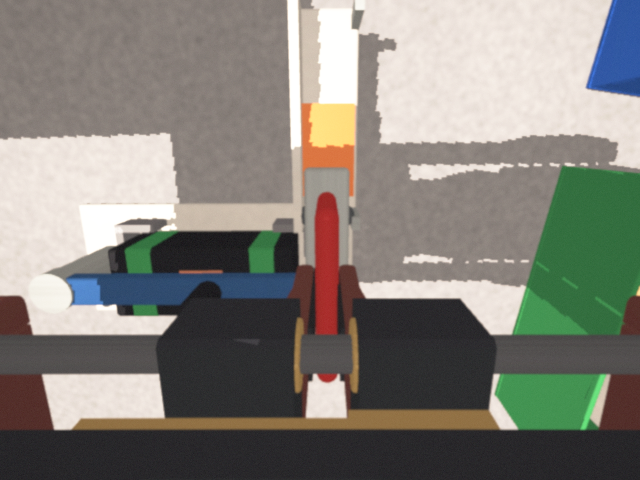

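Contact came at 73.8 mm of travel. I'll nudge on to the end stop, then lower.

Run:
```python
from h import *
a=np.deg2rad(8.33); q=down(a); d=np.array([np.sin(a),-np.cos(a),0]); p0=np.load("p0.npy")
h=servo_line(p0+[0,0,.020]+.080*d,q,rate=.03,contact_N=12); p=current_position()
print(h,(p-p0)@d,(p-p0)[2],current_force(),current_clock())
s=(p-p0)@d
h=servo_line(p0+[0,0,-.001]+s*d,q,rate=.04,contact_N=10); p=current_position()
print(h,(p-p0)@d,(p-p0)[2],current_force(),current_finger_gap(),current_clock())
c=capture("wrist"); cv2.imwrite("pics/w16.png",c["image"])
c=capture("side"); cv2.imwrite("pics/s16.png",c["image"][180:340,140:360].repeat(3,0).repeat(3,1))
```

```text
True 0.0739642090204983 0.019689253593623363 [ 0.91386216  7.75395374 -2.52746583] 37.7083
True 0.07366398201564407 -0.0002195796309950454 [-0.79287812 -0.13650487  5.59975712] 0.009509922743307976 38.2167
```

View pics/s16.png

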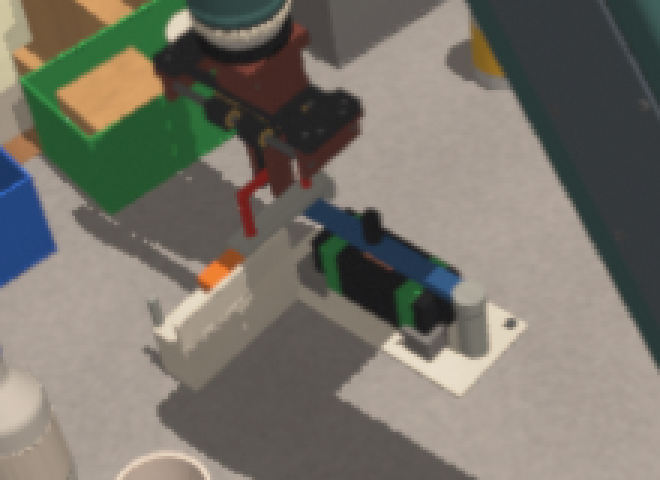

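The bolt is down to −0.2 mm of its parked height. I'll release it, retreat, and check everything.

Run:
```python
from h import *
a=np.deg2rad(8.33); q=down(a)
move_gripper(.05); p=current_position(); print(current_force())
servo_line([p[0],p[1],.19],q,rate=.2); 
move_ptp([.50,.15,.28],down(-np.pi/2)); sleep(.2); print(current_clock())
c=capture("wrist"); cv2.imwrite("pics/w17.png",c["image"]); P,uv=cloud(c)
hsv=cv2.cvtColor(c["image"],cv2.COLOR_BGR2HSV)
red=((hsv[...,0]<6)|(hsv[...,0]>174))&(hsv[...,1]>150); Q,_=cloud(c,red); Q=Q[(Q[:,2]>.10)&(Q[:,2]<.18)&(Q[:,0]>.55)]
T=Q[Q[:,2]>.138]; r=cv2.minAreaRect((T[:,:2]*1000).astype(np.float32)); print("handle",r,np.percentile(Q[:,2],99.5)); h=np.array(r[0])/1000
print("travel",(h-[.6296,.2472])@[np.sin(a),-np.cos(a)],(h-[.6294,.2495])@[np.sin(a),-np.cos(a)])
b=(hsv[...,0]>100)&(hsv[...,0]<120)&(hsv[...,1]>120); Q,_=cloud(c,b); Q=Q[(Q[:,2]>.07)&(Q[:,2]<.083)&(Q[:,0]<.68)&(abs(Q[:,1]-.13)<.05)]
print("lever",cv2.minAreaRect((Q[:,:2]*1000).astype(np.float32)))
d=P-np.array([.558,.1316,0]); u=d[:,0]*np.cos(a)+d[:,1]*np.sin(a); v=-d[:,0]*np.sin(a)+d[:,1]*np.cos(a)
s=(P[:,2]>.055)&(P[:,2]<.0645)&(abs(v)<.04)&(abs(u)<.08); Q=np.c_[u[s],v[s]]*1000; print("pack",cv2.minAreaRect(Q.astype(np.float32)),np.median(P[s][:,2]))
ct=capture("top"); cv2.imwrite("pics/t17.png",ct["image"])
for f,cc in (("t2",dict(np.load("t2.npz"))),("now",ct)):
    P,uv=cloud(cc); s=(P[:,2]>.048)&(P[:,2]<.064)&(abs(P[:,0]-.575)<.09)&(abs(P[:,1]+.33)<.08)
    if f=="t2": s&=(P[:,0]>.51)
    print("orange",f,P[s].mean(0).round(4),s.sum())
for n,xy in dict(can=(.69,-.14),tape=(.5,-.175),carton=(.722,-.31),wrench=(.47,-.498),jar=(.626,-.45),cleaner=(.607,.453),mug=(.475,.436)).items():
    o=[]
    for cc in (dict(np.load("t2.npz")),ct):
        P,uv=cloud(cc); s=(P[:,2]>.006)&(np.hypot(P[:,0]-xy[0],P[:,1]-xy[1])<.07)&(P[:,2]<.2); o.append(P[s].mean(0).round(4))
    print(n,o[0],o[1])
c=capture("side"); cv2.imwrite("pics/s17.png",c["image"]); print(current_clock())
```

```text
[-0.51711814  0.40271195  0.33134016]
41.5
handle ((639.7444458007812, 175.52565002441406), (9.331395149230957, 77.34898376464844), 8.18939208984375) 0.14571145963722912
travel 0.07238785994785175 0.07469256996499857
lever ((554.652099609375, 130.98426818847656), (158.58950805664062, 19.935636520385742), 8.17689037322998)
pack ((-0.724578857421875, -0.058834075927734375), (129.91436767578125, 52.37088394165039), 0.040797069668769836) 0.061144664481176024
orange t2 [ 0.5788 -0.329   0.0555] 846
orange now [ 0.5787 -0.3294  0.0555] 833
can [ 0.6913 -0.1398  0.0895] [ 0.6915 -0.1396  0.0896]
tape [ 0.503  -0.1749  0.0237] [ 0.5023 -0.1753  0.023 ]
carton [ 0.7233 -0.3098  0.0545] [ 0.7235 -0.3099  0.0549]
wrench [ 0.4742 -0.4966  0.0086] [ 0.4695 -0.4978  0.0083]
jar [ 0.6283 -0.4527  0.0776] [ 0.6281 -0.4525  0.0779]
cleaner [0.6082 0.4547 0.1214] [0.6076 0.4554 0.1214]
mug [0.4737 0.4483 0.0518] [0.4736 0.448  0.0517]
41.65
```

View pics/w17.png

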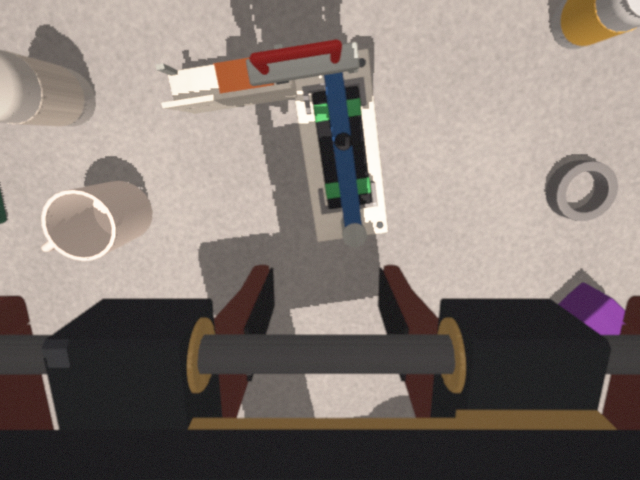

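View pics/s17.png

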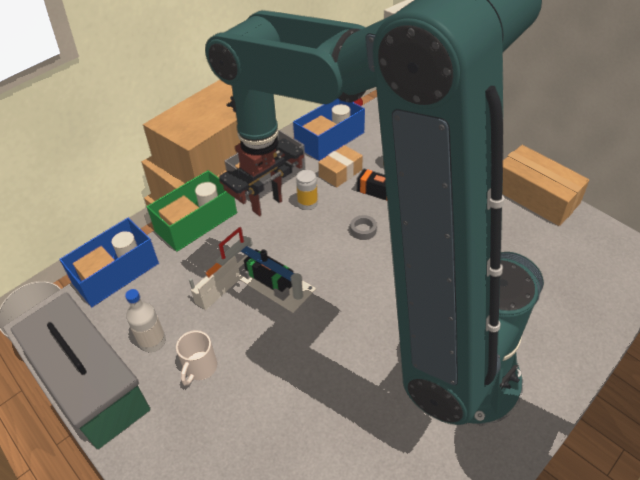

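Every check is consistent: the handle is back at its dropped height, travel is about 73–75 mm, the lever is shut, the pack is seated, and the bystanders are unmoved. Handing in.

Run:
```python
from h import *
print(current_clock(),close_job())
```

```text
the job is handed in; nothing more can be done
41.65 None
```

I handed the job in at 41.65 s of the 67 s allowed; no verdict was reported. The green pack is seated, the lever is shut over it, and the bolt is across and dropped home. The robot is clear of everything.

Last checks, from the cameras after the hand had retreated:
- **Pack:** its centre is within about 1 mm of the pocket's middle. Its top is at 61 mm against an expected 62, and it was level when last fitted, just after release.
- **Lever:** it lies at 8.2° where the dock lies at 8.3°, so it is against its stop.
- **Bolt:** measured travel is 72 to 75 mm, depending on the picture. The arm met resistance at 74 mm rather than the stated 76, which disagrees slightly. The handle is back at its dropped height, with its top at 146 mm.
- **Bystanders:** the orange pack and most others shifted less than 1 mm in the top camera. The wrench read 5 mm, within the 30 mm limit; I did not check whether that shift is real.

**Failed on the way:** my first push on the lever passed over the knob without touching it. The real fingertips sit about 36 mm behind the reported TCP, seen in the depth image and confirmed when the jaws closed on nothing at the knob. Because of this the pack had been held only near its top edge, though it still set down level. I corrected for the offset in everything after that.

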